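Click the notched bench pin into its holder

TASK

Find the bench pin with the V-notched nose: it is in one of the two lidded boxes, the other box holds a square-nosed pin that should stay in its box. Lift the lid off, take the notched pin out and slide it, shoe first, into the mouth of the steel holder and fully home, so that the spring catch clicks behind the shoe; then let go. Leave the other things on the bench where they are.

Things in the scene. Friction and masses are not known exactly. Their poses are not given: they have to be found in the camera images.
- vpin: The wanted bench pin: hardwood block with a V notch cut in its nose, on a flat steel shoe. Origin: centre of the shoe's underside; +x: the shoe's leading edge, nose to -x, z up. Shoe x -25 to +25 mm, 60 mm wide (first 7 mm at +x: 54), 8 mm thick. About 0.27 kg, balanced near x = -10 mm. Lies upright in one of the closed boxes, pointing within 0.1 rad as the box does (shoe to its +x).
- vpin_wood (a point): Middle of the top of the wanted pin's wood: 33 mm towards the nose from the pin's origin and 38 mm above its underside. The wood spans x -86 to +20 mm of the pin's frame, 38 mm wide with parallel upright sides, 8 to 38 mm above the underside; solid from -50 to +20 mm, notched from there to the tip.
- flatpin: The other bench pin, in the other box (box_b): same shoe and same wood size, but its nose is cut square, with no notch. Origin and axes as vpin.
- box_a: Box that holds the wanted pin; box_b looks just the same. Aluminium, fixed, 140 x 140 x 55 mm high, walls and floor 5 mm. Origin: centre of its underside; x: roughly away from the robot. One box stands left of the holder, one right; which varies. The bench beyond each box (to 150 mm past its far, +x, side, as wide as the box) is clear: a lid can be laid there.
- box_b: The other box, same shape and size, closed by lid_b; holds the square-nosed pin.
- lid_a: Loose lift-off aluminium lid of box_a, aligned with it: a 140 x 140 mm plate 4 mm thick on 6 mm locating strips that sit inside the rim with about 3 mm play. Origin: middle of the underside of the strips; plate top at 10 mm, knob from 14 to 34 mm above the origin. About 0.13 kg; it rests on the rim by its weight alone. Laid on the bench its origin is at height 0.
- knob_a (a point): Middle of the round steel knob of lid_a: 20 mm across, 20 mm high, 24 mm above the lid's origin.
- lid_b: Lid of box_b, the same as lid_a, with the same knob at its middle.
- holder: Steel bench-pin holder fixed to the bench, mouth roughly towards the robot. Origin: on the bench, on the channel's centre line; the pin slides in along +x. Flat floor 6 mm above the bench from x = -112 to +38 mm, 110 mm wide, open above up to x = -25 mm. Two lips 16.5 to 20.5 mm above the bench, 48 mm apart, hang over the shoe's edges from x = -16 to +30 mm, raised lead-in from -25 mm.
- mouth (a point): On the holder's floor at x = -65 mm, where the straight channel begins: side walls 63 mm apart, to 16.5 mm above the bench, up to the end stop. In front of it flared walls widen to about 85 mm at x = -95 mm: the shoe can be set down on the floor there and slid in. The shoe must go under the lips and cannot be dropped in.
- home (a point): On the holder's floor at x = +5 mm, 6 mm above the bench: the pin's origin lies here when its shoe touches the end stop (face at x = +30 mm, stop 42 mm high). Behind the catch the pin has 2.5 mm of play back from here. Its nose stays out over the mouth.
- catch_tip (a point): Inner corner of the spring catch on the holder's left (+y) side, at holder x = -22.5 mm, y = +23.5 mm, 11 mm above the bench at rest. Ramp towards the mouth (from x = -56 mm), square face towards the end stop. It stands 8 mm into the channel; its outer tab is 27 mm high.
- catch_arm (a joint): How far the spring catch is pushed aside (m): 0 at rest, about 0.005 to 0.008 while a shoe passes, back to 0 when it has clicked behind the shoe's rear edge. Spring about 1.2 N at rest, 3 N pushed aside; sliding a pin past it takes about 5 to 15 N.
- tape: Bystander near the work: roll of tape lying flat, 72 mm across, 19 mm high. Origin: centre of its underside.
- anvil: Bystander near the work: small square steel bench block, 60 x 60 x 20 mm. Origin: centre of its underside.
- jar: Bystander near the work: small closed glass jar, 48 mm across, 55 mm high. Origin: centre of its underside.
- doming: Bystander near the work: dark wooden dapping cube with dished hollows, 50 mm. Origin: centre of its underside.
There are look-alikes about, which are no part of the job. What is shaped like the box_a but yellow is not meant. Leave any orange look-alike of the holder alone.

How it is judged (in metres and radians):
On the way, in this order (a step that is already met when the one before it is completed fails the run):
1. the lid is off the box that holds the notched pin (distance between lid_a and box_a above 0.08 m), for 0.1 s.
2. the notched pin is sliding in the holder's channel and pushes the catch aside (value of joint catch_arm above 0.003 m and x of vpin in the frame of holder between -0.075 and 0.001 m and y of vpin in the frame of holder between -0.006 and 0.006 m and z of vpin in the frame of holder below 0.012 m), for 0.1 s.
At the end, for the whole second after the job is handed in: The notched pin is home in the holder: origin at holder x 1 to 7.5 mm, within 4 mm of the centre line, 3 to 10 mm up, within 0.07 rad of the channel and 0.08 rad of upright; the catch sprung back behind the shoe (under 1.5 mm aside); the pin at rest and released (x of vpin in the frame of holder between 0.001 and 0.0075 m and y of vpin in the frame of holder between -0.004 and 0.004 m and z of vpin in the frame of holder between 0.003 and 0.01 m and angle between the x axis of vpin and the x axis of holder, either way round below 0.07 rad and angle between vpin's own z axis and vertical below 0.08 rad and value of joint catch_arm below 0.0015 m and linear speed of vpin below 0.01 m/s and contact force between the fingers and vpin below 0.1 N); the robot touches nothing.
It fails at once if the square-nosed pin is moved out of its place in its box (distance of flatpin from where it was at the start of the episode above 0.04 m).
It fails at once if another thing on the bench is pushed more than 50 mm from its place (distance of any of tape, anvil, jar, doming from where it was at the start of the episode above 0.05 m).
It also fails if it takes over 61 s, if anything falls off the work surface, if the arm or the gripper's body presses on something with over 40 N, if the wrist force passes 120 N, or if a joint passes its speed limit or range.

ROBOT

A 6-joint arm with a two-finger parallel gripper is mounted at the origin on the work surface. World frame = base frame: x ahead of the robot, y to its left, z up, the work surface at z = 0. Lengths are in mm, angles in degrees, forces in N, time in s.
With the tool pointing down it reaches from about 350 to 775 mm from the base axis. Payload 7.3 kg.
Tool frame: the origin (TCP) lies on the centre line of the jaws, within the pads' length; the fingertips stand 8 mm ahead of it and the grasp point (between the pads) lies 11 mm behind it; x points along the fingers, y is the direction in which the jaws open and shut, and the axes are right-handed (so a half turn about x gives the same grasp; the last joint's range is limited). The gripper opens to 92 mm and grips with 3 to 60 N. Pads are 19 mm wide; open, the fingers measure 130 mm over their backs; the gripper's body (75 mm by 190 mm) begins 47 mm behind the grasp point.
Start: joints at [-76.203, 19.595, 87.324, -0, 73.075, -8.365], TCP at [198.067, -486.224, 234.741] pointing down, gripper open.
Joint ranges: [-145.02, 145.02], [-44.19, 115.74], [2.07, 154.8], [-57.11, 237.11], [16.16, 152.29], [-177.93, 177.93]. Speed limits (degrees/s): [147.25, 147.25, 180, 180, 180, 180].

INTERFACE

Orientations are given as a 3x3 rotation matrix whose columns are the frame's x, y, z axes.
In Python, from bench import status, eyes, workorder gives the robot as it stands.
- The arm moves only by the tool jog_arm, never from a script. Its argument "deltas" is one flat list of numbers, 6 for each row, row after row: the shift along the tool's x, y, z in cm, then the turn, a rotation vector about the tool's x, y, z in rad. In form: [dx, dy, dz, rx, ry, rz, dx, dy, dz, rx, ry, rz, ...]. A call has 1 to 8 rows; each row shifts and turns the commanded pose from where the row before left it, along the tool's axes as they then stand; what a row does not reach is not made up. A row lasts 1/12 s, in which the tool goes at most 41.7 mm and 7.16 degrees, less where a joint would pass 70% of its speed; a pose out of reach is approached as far as the arm can. A call with a gripper value outside its range is refused whole. "grip" is the closure, from -1 (fully open) to 1 (shut), set as the call begins (left out, the last holds). The fingers move at their own pace and stop on an object; "force" is the grip in N (left out, the last holds). Time passes only in rows, so rows that do not move let the fingers close. It gives the time, the measured TCP pose, the force and the opening at its end, in the units of the state.
- status.sense(): the state, without advancing time (a new reading comes with each control period).
- eyes.snapshot(name): name is "side" or "top" or "wrist"; returns (picture, depth): 420x560x3 uint8, blue, green, red; 420x560 float32, mm along the optical axis (not along the pixel's ray), 0 where there is no reading.
- eyes.calibration(name): a dict with "K" (3x3 intrinsics, pixels), "dist" ([k1, k2, p1, p2, k3] as OpenCV has them; the pictures are not rectified), "rvec" (rotation vector, rad) and "tvec" (3), from world to camera coordinates, as OpenCV has them; the wrist camera has in their place "tool_from_camera" (4x4, takes a point from camera to tool coordinates, whose origin is the TCP and whose axes are the tool frame's). Camera axes: x right, y down, z forward; pixel columns grow to the right and rows downward; lengths in mm; the calibration is good to about 2 mm. A picture is of the moment at which its call begins: read the wrist's pose just before it. calibration takes no time and is no camera call.
- workorder.hand_in(): hands the job in, once; it reports no verdict.
The state is a dict: "clock": time; "joints": joint angles; "qvel": joint speeds; "tau": joint torques, N m; "position": TCP position; "ee_rot": TCP orientation; "contact_force": force on the tool from outside, world axes, zero at the start; "torque": the same for the moment, N m; "grip_width": opening from 0.0 (shut) to 1.0 (fully open).
Only numpy, scipy, OpenCV 4.12 (cv2) and the standard library are available. Lean on these libraries where they do the work, as an engineer would, in place of code of your own. Each camera call takes 0.05 s, during which the arm holds its last target. There are 200 camera calls.

## Working session

There is one attempt and no reset: what is moved stays moved. The work goes in short steps, Python scripts to look and compute and a tool call to move; the robot and the scene stay as the last step left them, time stands still between calls to the robot, and variables do not carry over. Pictures are saved under pics/ and viewed, about 8 in all and at most 12, crops included, and the job is handed in when it is done.

Besides the shell and the picture viewer there is one more tool, called after "Request:" in YAML: its name, and indented under it one key for each argument. jog_arm: Moves the arm, as the interface text tells. Its arguments: {"type":"object","properties":{"deltas":{"type":"array","items":{"type":"number"}},"grip":{"type":"number"},"force":{"type":"number"}},"required":["deltas"]}

```bash
mkdir -p pics; ls
python3 - <<'E'
from bench import status, eyes
import cv2,numpy as np
s=status.sense();print({k:np.round(v,3).tolist() for k,v in s.items()})
for n in("top","side"):
    p,d=eyes.snapshot(n);cv2.imwrite(f"pics/{n}0.png",p);np.save(f"pics/{n}0.npy",d)
    print(n,{k:np.round(v,3).tolist() for k,v in eyes.calibration(n).items()},(d>0).mean())
print(eyes.calibration("wrist"))
E
```

```text
pics
{'clock': 0.0, 'joints': [-76.203, 19.636, 87.376, 0.001, 73.074, -8.366], 'qvel': [0.003, -0.031, 0.032, 0.045, -0.079, -0.014], 'tau': [0.001, -43.124, -24.422, 0.072, 0.056, -0.0], 'position': [197.978, -485.825, 234.054], 'ee_rot': [[-0.0, 0.377, -0.926], [0.001, -0.926, -0.377], [-1.0, -0.001, -0.0]], 'contact_force': [-0.87, -0.657, -0.865], 'torque': [0.014, 0.011, -0.065], 'grip_width': 1.0}
top {'K': [[399.759, 0.0, 280.712], [0.0, 399.759, 206.063], [0.0, 0.0, 1.0]], 'dist': [-0.084, 0.0, 0.0, 0.0, 0.0], 'rvec': [2.122, -2.14, 0.192], 'tvec': [-8.411, 531.438, 948.834]} 0.9960714285714286
side {'K': [[503.779, 0.0, 272.772], [0.0, 503.779, 213.171], [0.0, 0.0, 1.0]], 'dist': [-0.175, 0.0, 0.0, 0.0, 0.0], 'rvec': [0.659, -2.412, 1.44], 'tvec': [452.555, 204.707, 1350.673]} 0.9725127551020408
{'K': array([[325.37069575,   0.        , 283.54711133],
       [  0.        , 325.37069575, 209.01932045],
       [  0.        ,   0.        ,   1.        ]]), 'dist': array([-0.06006717,  0.        ,  0.        ,  0.        ,  0.        ]), 'tool_from_camera': array([[-4.56201082e-04, -2.77310647e-01,  9.60780202e-01,
        -1.49643380e+02],
       [ 9.99999868e-01, -3.51775649e-04,  3.73290257e-04,
        -6.85275484e-01],
       [ 2.34461716e-04,  9.60780246e-01,  2.77310771e-01,
        -7.49082548e+01],
       [ 0.00000000e+00,  0.00000000e+00,  0.00000000e+00,
         1.00000000e+00]])}
```

View pics/top0.png

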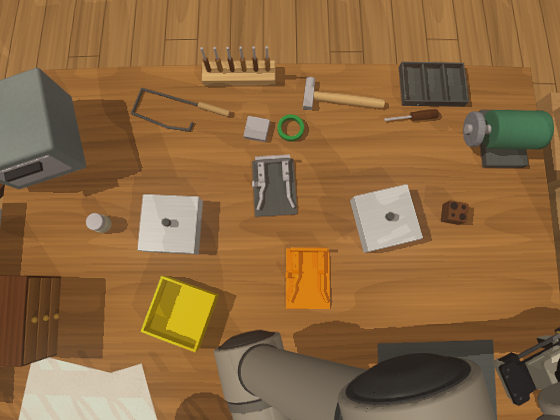

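View pics/side0.png

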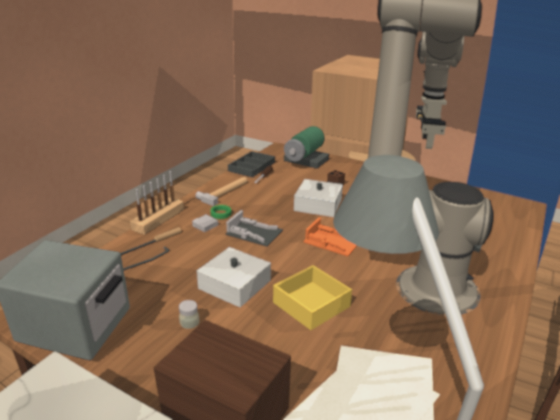

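Candidates in the top view are the white boxes at (170,223) and (388,217), which look identical, and the steel holder at (274,185). The decoys are the orange holder (308,278) and the yellow box (180,313). The doming block is at (457,212), the jar at (98,222), the anvil at (257,128) and the tape at (291,128). The lids are opaque, so I have to open one box to find out which is right.

```bash
cat > h.py <<'E'
import cv2,numpy as np
from bench import status,eyes
def cam(n,s=None):
    c=eyes.calibration(n)
    if n!="wrist":
        R=cv2.Rodrigues(c["rvec"])[0]; return c,R.T,-R.T@np.ravel(c["tvec"])
    T=c["tool_from_camera"];R=np.array(s["ee_rot"])
    return c,R@T[:3,:3],R@T[:3,3]+np.array(s["position"])
def rays(px,c):
    u=cv2.undistortPoints(np.float64(px).reshape(-1,1,2),c["K"],np.float64(c["dist"]))[:,0]
    return np.c_[u,np.ones(len(u))]
def plane(px,z,C):
    c,R,t=C;d=rays(px,c)@R.T
    return t+d*((z-t[2])/d[:,2])[:,None]
def cloud(D,C):
    c,R,t=C;v,u=np.mgrid[:D.shape[0],:D.shape[1]]
    P=(rays(np.c_[u.ravel(),v.ravel()],c)*D.reshape(-1,1))@R.T+t
    P[D.ravel()<=0]=np.nan
    return P.reshape(*D.shape,3)
def rect(P):
    (c,wh,a)=cv2.minAreaRect(np.float32(P[:,:2])); return np.round(c,1),np.round(wh,1),round(a,2)
E
python3 - <<'E'
from h import *
p=cv2.imread("pics/top0.png");D=np.load("pics/top0.npy");C=cam("top");X=cloud(D,C)
print("campos",C[2].round())
hsv=cv2.cvtColor(p,cv2.COLOR_BGR2HSV)
for n,(x0,x1,y0,y1) in dict(left=(120,220,180,265),right=(335,435,175,260)).items():
    m=np.zeros(D.shape,np.uint8);s=np.s_[y0:y1,x0:x1]
    m[s]=((np.abs(X[s][...,2]-59)<10)).astype(np.uint8)
    cs=max(cv2.findContours(m,0,2)[0],key=cv2.contourArea)
    print(n,rect(plane(cs.reshape(-1,2),59,C)),np.nanmedian(X[m>0][:,2]))
    k=np.zeros_like(m);k[s]=(X[s][...,2]>70)
    ys,xs=np.nonzero(k);P=X[ys,xs];print(" knob",len(xs),P.mean(0).round(1),P[:,2].max())
s=np.s_[145:225,240:310]
m=np.zeros(D.shape,np.uint8);m[s]=((hsv[s][...,1]<60)).astype(np.uint8)
m=cv2.morphologyEx(m,cv2.MORPH_OPEN,np.ones((3,3)))
cs=max(cv2.findContours(m,0,2)[0],key=cv2.contourArea)
print("holder",rect(plane(cs.reshape(-1,2),6,C)),cv2.boundingRect(cs))
cv2.imwrite("pics/hold.png",cv2.resize(np.hstack([p[s],cv2.cvtColor(m[s]*255,8)]),None,fx=5,fy=5))
E
```

```text
campos [ 357.   -8. 1027.]
left (array([488.8, 263.7]), array([142.6, 139.4]), 86.6) 58.35444972526335
 knob 63 [489.9 264.4  80.6] 87.06139541085179
right (array([ 499.7, -275.9]), array([138.8, 143. ]), 12.75) 58.35478227769829
 knob 45 [ 500.  -275.5   80.7] 86.36341406572433
holder (array([596. ,   6.6]), array([159.2, 110.5]), 3.15) (252, 155, 45, 61)
```

View pics/hold.png

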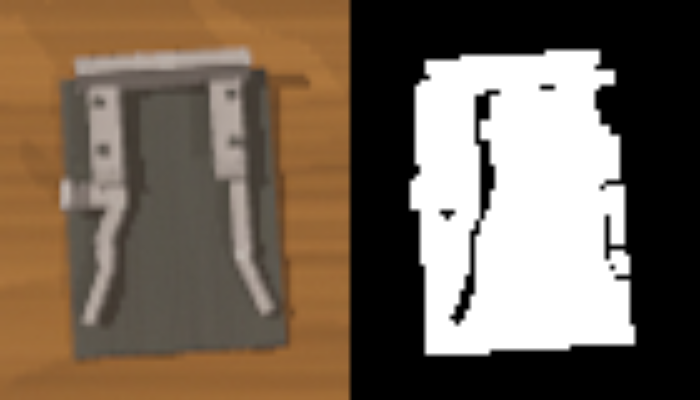

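The crop shows the grey steel holder with its mouth facing down (towards the robot), the catch tab at left and the stop at top, at about (596,7) with yaw about 3°. I'll open the right box first because the arm is on that side.

```bash
cat >> h.py <<'E'
def plan(way,s=None,step=38,rmax=6.8):
    """way: list of (x,y,z,yaw of tool y deg or None[,step]); prints rows in tool axes (cm, rad)"""
    s=s or status.sense();p=np.array(s["position"]);R=np.array(s["ee_rot"])
    # tool ideal: pointing down
    yaw=np.degrees(np.arctan2(R[1,1],R[0,1]));print("at",p.round(1),"yaw",yaw.round(2),"F",np.round(s["contact_force"],1),"w",round(s["grip_width"],3),"t",s["clock"])
    for w in way:
        t=np.array(w[:3]);yt=yaw if w[3] is None else w[3];st=w[4] if len(w)>4 else step
        n=max(1,int(np.ceil(max(np.linalg.norm(t-p)/st,abs(yt-yaw)/rmax))));out=[];d=(t-p)/n;a=(yt-yaw)/n
        for i in range(n):
            r=np.radians(yaw);y=np.array([np.cos(r),np.sin(r),0]);z=np.array([y[1],-y[0],0])
            out.append([round(-d[2]/10,2),round(d@y/10,2),round(d@z/10,2),round(-np.radians(a),3),0,0]);yaw+=a
        p=t;print("->",w,n,"rows");print("\n".join(",".join(map(str,o)) for o in out))
E
python3 -c "
from h import *
plan([(500,-275.5,150,-77.25,33),(500,-275.5,71,-77.25,27)])"
```

```text
at [ 198.  -485.9  234.1] yaw -67.84 F [-0.6  0.   0.1] w 1.0 t 0.1
-> (500, -275.5, 150, -77.25, 33) 12 rows
0.7,-0.67,-2.99,0.014,0,0
0.7,-0.72,-2.98,0.014,0,0
0.7,-0.76,-2.97,0.014,0,0
0.7,-0.8,-2.96,0.014,0,0
0.7,-0.84,-2.95,0.014,0,0
0.7,-0.88,-2.94,0.014,0,0
0.7,-0.92,-2.93,0.014,0,0
0.7,-0.96,-2.91,0.014,0,0
0.7,-1.0,-2.9,0.014,0,0
0.7,-1.04,-2.89,0.014,0,0
0.7,-1.08,-2.87,0.014,0,0
0.7,-1.12,-2.86,0.014,0,0
-> (500, -275.5, 71, -77.25, 27) 3 rows
2.63,0.0,0.0,-0.0,0,0
2.63,0.0,0.0,-0.0,0,0
2.63,0.0,0.0,-0.0,0,0
```

Request:
jog_arm:
  deltas: [0.7, -0.67, -2.99, 0.014, 0, 0, 0.7, -0.72, -2.98, 0.014, 0, 0, 0.7, -0.76, -2.97, 0.014, 0, 0, 0.7, -0.8, -2.96, 0.014, 0, 0, 0.7, -0.84, -2.95, 0.014, 0, 0, 0.7, -0.88, -2.94, 0.014, 0, 0, 0.7, -0.92, -2.93, 0.014, 0, 0, 0.7, -0.96, -2.91, 0.014, 0, 0]
  grip: -1
  force: 30

```text
clock: 0.77
position: [400.4, -344.8, 178.1]
ee_rot: [[-0.0, 0.271, -0.963], [0.0, -0.963, -0.271], [-1.0, -0.001, 0.0]]
contact_force: [-0.8, -1.3, -0.6]
grip_width: 1.0
```

Request:
jog_arm:
  deltas: [0.7, -1.0, -2.9, 0.014, 0, 0, 0.7, -1.04, -2.89, 0.014, 0, 0, 0.7, -1.08, -2.87, 0.014, 0, 0, 0.7, -1.12, -2.86, 0.014, 0, 0, 0, 0, 0, 0, 0, 0, 0, 0, 0, 0, 0, 0]

```text
clock: 1.27
position: [500.7, -274.7, 149.7]
ee_rot: [[-0.002, 0.22, -0.975], [0.001, -0.975, -0.22], [-1.0, -0.001, 0.001]]
contact_force: [0.6, -0.4, 0.4]
grip_width: 0.999
```

```bash
python3 -c "
from h import *
plan([(500,-275.5,71,-77.25,27)])"
```

```text
at [ 500.7 -274.7  149.7] yaw -77.29 F [ 0.6 -0.4  0.4] w 0.999 t 1.2667
-> (500, -275.5, 71, -77.25, 27) 3 rows
2.62,0.02,0.03,-0.0,0,0
2.62,0.02,0.03,-0.0,0,0
2.62,0.02,0.03,-0.0,0,0
```

Accurate. Next: descend, grip, lift 60 mm.

Request:
jog_arm:
  deltas: [2.62, 0.02, 0.03, 0, 0, 0, 2.62, 0.02, 0.03, 0, 0, 0, 2.6, 0.02, 0.03, 0, 0, 0, 0, 0, 0, 0, 0, 0]

```text
clock: 1.6
position: [497.2, -277.0, 69.0]
ee_rot: [[-0.004, 0.216, -0.976], [0.003, -0.976, -0.216], [-1.0, -0.003, 0.004]]
contact_force: [-0.7, 0.6, 0.3]
grip_width: 0.999
```

Request:
jog_arm:
  deltas: [0, 0, 0, 0, 0, 0, 0, 0, 0, 0, 0, 0, 0, 0, 0, 0, 0, 0, 0, 0, 0, 0, 0, 0, 0, 0, 0, 0, 0, 0, 0, 0, 0, 0, 0, 0]
  grip: 1
  force: 30

```text
clock: 2.1
position: [499.7, -277.0, 73.0]
ee_rot: [[0.001, 0.217, -0.976], [-0.001, -0.976, -0.217], [-1.0, 0.001, -0.001]]
contact_force: [0.9, -0.8, 1.3]
grip_width: 0.613
```

Request:
jog_arm:
  deltas: [0, 0, 0, 0, 0, 0, 0, 0, 0, 0, 0, 0, 0, 0, 0, 0, 0, 0, 0, 0, 0, 0, 0, 0, 0, 0, 0, 0, 0, 0, 0, 0, 0, 0, 0, 0]

```text
clock: 2.6
position: [499.5, -276.8, 72.3]
ee_rot: [[-0.0, 0.217, -0.976], [-0.0, -0.976, -0.217], [-1.0, 0.0, 0.0]]
contact_force: [-0.2, -0.2, -0.3]
grip_width: 0.208
```

Request:
jog_arm:
  deltas: [-1.5, 0, 0, 0, 0, 0, -2.5, 0, 0, 0, 0, 0, -2, 0, -1.0, 0, 0, 0, 0, 0, -2.7, 0, 0, 0, 0, 0, -2.7, 0, 0, 0, 0, 0, -2.7, 0, 0, 0, 0, 0, -2.7, 0, 0, 0, 0, 0, -2.7, 0, 0, 0]

```text
clock: 3.27
position: [642.0, -244.9, 132.0]
ee_rot: [[-0.001, 0.217, -0.976], [0.0, -0.976, -0.217], [-1.0, -0.0, 0.001]]
contact_force: [0.6, -0.5, -1.4]
grip_width: 0.206
```

Run:
```python
from h import *
plan([])
p,d=eyes.snapshot("top");cv2.imwrite("pics/t1.png",p)
q,d=eyes.snapshot("side")
cv2.imwrite("pics/v1.png",np.hstack([cv2.resize(p[160:270,320:450],(520,440)),cv2.resize(q[170:225,280:350],None,fx=4,fy=8)[:440]]))
```

```text
at [ 642.  -244.9  132. ] yaw -77.47 F [ 0.6 -0.5 -1.4] w 0.206 t 3.2667
```

View pics/v1.png

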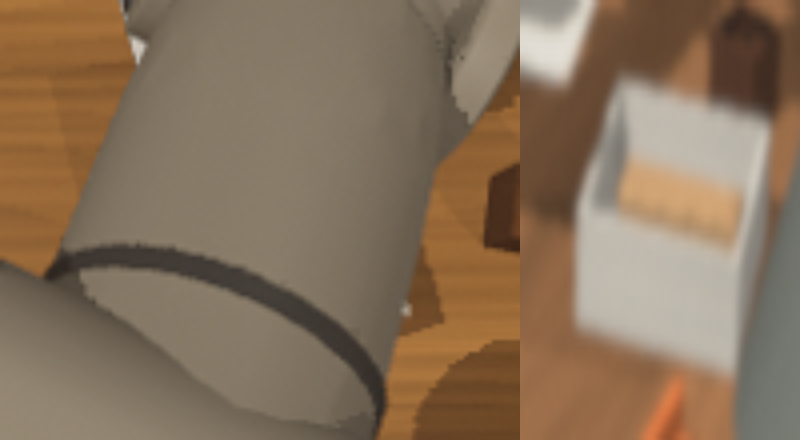

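Request:
jog_arm:
  deltas: [2.5, 0, 0, 0, 0, 0, 2.5, 0, 0, 0, 0, 0, 2.5, 0, 0, 0, 0, 0, 2.0, 0, 0, 0, 0, 0, 0.8, 0, 0, 0, 0, 0, 0.4, 0, 0, 0, 0, 0, 0, 0, 0, 0, 0, 0]

```text
clock: 3.95
position: [640.6, -245.5, 25.0]
ee_rot: [[-0.001, 0.217, -0.976], [0.0, -0.976, -0.217], [-1.0, -0.001, 0.001]]
contact_force: [-0.3, -0.5, -1.4]
grip_width: 0.207
```

Request:
jog_arm:
  deltas: [0, 0, 0, 0, 0, 0, 0, 0, 0, 0, 0, 0, 0, 0, 0, 0, 0, 0, 0, 0, 0, 0, 0, 0, 0, 0, 0, 0, 0, 0]
  grip: -0.2

```text
clock: 4.37
position: [641.5, -245.6, 26.2]
ee_rot: [[0.001, 0.217, -0.976], [-0.001, -0.976, -0.217], [-1.0, 0.001, -0.001]]
contact_force: [-0.6, 0.5, -0.2]
grip_width: 0.521
```

Request:
jog_arm:
  deltas: [-2.5, 0, 0, 0, 0, 0, -4, 0, 0, 0, 0, 0, -4, 0, 0.5, 0, 0, 0, -3.5, 0, 2, 0, 0, 0, -2, 0, 3, 0, 0, 0, -1, 0, 3.5, 0, 0, 0, 0, 0, 3.5, 0, 0, 0, 0, 0, 3, 0, 0, 0]
  grip: -1

```text
clock: 5.03
position: [488.2, -279.4, 196.8]
ee_rot: [[0.002, 0.217, -0.976], [-0.002, -0.976, -0.217], [-1.0, 0.002, -0.001]]
contact_force: [-0.1, -0.3, -0.2]
grip_width: 0.999
```

Run:
```python
from h import *
plan([])
p,d=eyes.snapshot("wrist");cv2.imwrite("pics/w1.png",p);np.save("pics/w1.npy",d)
import json
```

```text
at [ 488.2 -279.4  196.8] yaw -77.45 F [-0.1 -0.3 -0.2] w 0.999 t 5.0333
```

View pics/w1.png

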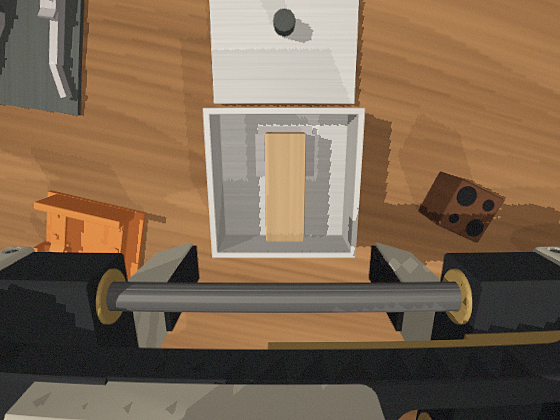

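The wrist view shows the square-nosed pin in the right box: its nose end at (285,240) has no notch. The wanted pin is therefore in the left box. I'll put this lid back first, reversing the moves.

```bash
python3 -c "
from h import *
plan([(641.2,-245.4,110,-77.45,38),(641.2,-245.4,25,-77.45,30)])"
```

```text
at [ 483.5 -279.9  196.1] yaw -77.54 F [-3.2 -1.1  0.2] w 0.996 t 5.0833
-> (641.2, -245.4, 110, -77.45, 38) 5 rows
1.72,0.01,-3.23,-0.0,0,0
1.72,0.01,-3.23,-0.0,0,0
1.72,0.01,-3.23,-0.0,0,0
1.72,0.01,-3.23,-0.0,0,0
1.72,0.01,-3.23,-0.0,0,0
-> (641.2, -245.4, 25, -77.45, 30) 3 rows
2.83,0.0,0.0,-0.0,0,0
2.83,0.0,0.0,-0.0,0,0
2.83,0.0,0.0,-0.0,0,0
```

Request:
jog_arm:
  deltas: [1.5, 0, -3.1, 0, 0, 0, 1.5, 0, -3.1, 0, 0, 0, 1.5, 0, -3.1, 0, 0, 0, 1.5, 0, -3.1, 0, 0, 0, 2.5, 0, -3.1, 0, 0, 0, 3, 0, 0, 0, 0, 0, 3, 0, 0, 0, 0, 0, 2.5, 0, 0, 0, 0, 0]

```text
clock: 5.75
position: [641.1, -244.4, 22.9]
ee_rot: [[-0.001, 0.218, -0.976], [0.001, -0.976, -0.218], [-1.0, -0.001, 0.001]]
contact_force: [0.0, 0.4, -1.1]
grip_width: 1.003
```

Request:
jog_arm:
  deltas: [0, 0, 0, 0, 0, 0, 0, 0, 0, 0, 0, 0, 0, 0, 0, 0, 0, 0, 0, 0, 0, 0, 0, 0, 0, 0, 0, 0, 0, 0]
  grip: -0.2

```text
clock: 6.17
position: [641.8, -245.9, 27.4]
ee_rot: [[0.003, 0.217, -0.976], [-0.001, -0.976, -0.217], [-1.0, 0.002, -0.002]]
contact_force: [0.5, -0.9, -0.0]
grip_width: 0.688
```

Request:
jog_arm:
  deltas: [0, 0, 0, 0, 0, 0, 0, 0, 0, 0, 0, 0, 0, 0, 0, 0, 0, 0, 0, 0, 0, 0, 0, 0, 0, 0, 0, 0, 0, 0, 0, 0, 0, 0, 0, 0]
  grip: 1

```text
clock: 6.67
position: [641.1, -245.4, 25.3]
ee_rot: [[-0.0, 0.217, -0.976], [-0.0, -0.976, -0.217], [-1.0, 0.0, 0.0]]
contact_force: [-0.4, -0.5, 0.5]
grip_width: 0.251
```

Request:
jog_arm:
  deltas: [0, 0, 0, 0, 0, 0, -2, 0, 0, 0, 0, 0, -3, 0, 0, 0, 0, 0, -3, 0, 0, 0, 0, 0, -2.7, 0, 1, 0, 0, 0, 0, 0, 2.7, 0, 0, 0, 0, 0, 2.7, 0, 0, 0, 0, 0, 2.7, 0, 0, 0]

```text
clock: 7.33
position: [551.3, -265.0, 132.6]
ee_rot: [[0.0, 0.218, -0.976], [-0.0, -0.976, -0.218], [-1.0, 0.001, -0.0]]
contact_force: [-1.1, -0.3, -1.3]
grip_width: 0.208
```

Request:
jog_arm:
  deltas: [0, 0, 2.7, 0, 0, 0, 0, 0, 2.7, 0, 0, 0, 0, 0, 0, 0, 0, 0, 2, 0, 0, 0, 0, 0, 2, 0, 0, 0, 0, 0, 1, 0, 0, 0, 0, 0, 0.7, 0, 0, 0, 0, 0, 0, 0, 0, 0, 0, 0]

```text
clock: 8.0
position: [499.5, -276.5, 74.4]
ee_rot: [[-0.001, 0.217, -0.976], [0.001, -0.976, -0.217], [-1.0, -0.001, 0.001]]
contact_force: [0.2, 1.1, -0.0]
grip_width: 0.208
```

Request:
jog_arm:
  deltas: [0, 0, 0, 0, 0, 0]

```text
clock: 8.08
position: [500.0, -276.9, 75.4]
ee_rot: [[0.0, 0.217, -0.976], [-0.0, -0.976, -0.217], [-1.0, 0.0, -0.0]]
contact_force: [0.7, -0.3, -0.4]
grip_width: 0.206
```

Request:
jog_arm:
  deltas: [0, 0, 0, 0, 0, 0, 0, 0, 0, 0, 0, 0, 0, 0, 0, 0, 0, 0, 0, 0, 0, 0, 0, 0, 0, 0, 0, 0, 0, 0]
  grip: -0.2

```text
clock: 8.5
position: [499.7, -277.0, 75.7]
ee_rot: [[0.001, 0.217, -0.976], [-0.0, -0.976, -0.217], [-1.0, 0.001, -0.0]]
contact_force: [0.1, 0.3, -1.0]
grip_width: 0.523
```

Request:
jog_arm:
  deltas: [-2.5, 0, 0, 0, 0, 0, -4, 0, 0, 0, 0, 0, -3.5, 0, 0, 0, 0, 0]
  grip: -1

```text
clock: 8.75
position: [499.2, -276.6, 176.4]
ee_rot: [[-0.001, 0.217, -0.976], [0.001, -0.976, -0.217], [-1.0, -0.001, 0.001]]
contact_force: [1.7, -0.9, 0.3]
grip_width: 0.738
```

```bash
python3 -c "
from h import *
plan([(505,5,197,-86.85,36)])"
```

```text
at [ 499.2 -276.6  176.4] yaw -77.47 F [ 1.7 -0.9  0.3] w 0.738 t 8.75
-> (505, 5, 197, -86.85, 36) 8 rows
-0.26,-3.42,-0.84,0.02,0,0
-0.26,-3.44,-0.77,0.02,0,0
-0.26,-3.45,-0.69,0.02,0,0
-0.26,-3.46,-0.62,0.02,0,0
-0.26,-3.48,-0.55,0.02,0,0
-0.26,-3.49,-0.48,0.02,0,0
-0.26,-3.5,-0.41,0.02,0,0
-0.26,-3.5,-0.34,0.02,0,0
```

Request:
jog_arm:
  deltas: [-0.26, -3.42, -0.84, 0.02, 0, 0, -0.26, -3.44, -0.77, 0.02, 0, 0, -0.26, -3.45, -0.69, 0.02, 0, 0, -0.26, -3.46, -0.62, 0.02, 0, 0, -0.26, -3.48, -0.55, 0.02, 0, 0, -0.26, -3.49, -0.48, 0.02, 0, 0, -0.26, -3.5, -0.41, 0.02, 0, 0, -0.26, -3.5, -0.34, 0.02, 0, 0]

```text
clock: 9.42
position: [504.6, 6.4, 196.5]
ee_rot: [[0.001, 0.058, -0.998], [-0.0, -0.998, -0.058], [-1.0, 0.0, -0.001]]
contact_force: [1.3, -0.9, 0.3]
grip_width: 1.0
```

Request:
jog_arm:
  deltas: [0, 0, 0, 0, 0, 0, 0, 0, 0, 0, 0, 0, 0, 0, 0, 0, 0, 0]

```text
clock: 9.67
position: [504.9, 4.5, 196.2]
ee_rot: [[0.0, 0.06, -0.998], [-0.001, -0.998, -0.06], [-1.0, 0.001, -0.0]]
contact_force: [0.6, 0.4, -0.4]
grip_width: 1.003
```

Run:
```python
from h import *
import pickle
plan([(489.9,264.2,150,-93.4,36)])
s=status.sense();p,d=eyes.snapshot("wrist");pickle.dump((s,p,d),open("pics/wh.pkl","wb"))
cv2.imwrite("pics/wh.png",p)
```

```text
at [504.9   4.5 196.2] yaw -86.58 F [ 0.6  0.4 -0.4] w 1.003 t 9.6667
-> (489.9, 264.2, 150, -93.4, 36) 8 rows
0.58,-3.25,-0.01,0.015,0,0
0.58,-3.25,0.04,0.015,0,0
0.58,-3.25,0.09,0.015,0,0
0.58,-3.25,0.14,0.015,0,0
0.58,-3.25,0.19,0.015,0,0
0.58,-3.24,0.24,0.015,0,0
0.58,-3.24,0.28,0.015,0,0
0.58,-3.23,0.33,0.015,0,0
```

View pics/wh.png

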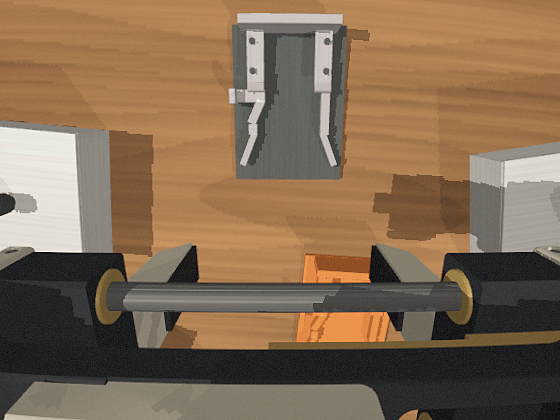

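The wrist view shows the steel holder, mouth edge at row 178 (cols 237–342), lips at cols 247–264 and 316–333, and the catch tab at (232,96). I'll measure it from the lip edges and base corners.

Run:
```python
from h import *
import pickle
s,p,d=pickle.load(open("pics/wh.pkl","rb"));C=cam("wrist",s)
g=cv2.cvtColor(p,6).astype(float);b=(g>135)
hs=cv2.cvtColor(p,cv2.COLOR_BGR2HSV)
print(g[60,225:360].astype(int).tolist())
L=[];Rr=[]
for v in range(44,84):
    l=np.nonzero(g[v,240:275]>120)[0]; r=np.nonzero(g[v,305:340]>120)[0]
    L+= [(240+l.min(),v),(240+l.max()+1,v)]; Rr+=[(305+r.min(),v),(305+r.max()+1,v)]
for n,A in(("L out",L[::2]),("L in",L[1::2]),("R in",Rr[::2]),("R out",Rr[1::2])):
    P=plane(np.array(A)-[.5,0],20.5,C);k=np.polyfit(P[:,0],P[:,1],1);print(n,"y at x=600",np.polyval(k,600).round(2),"deg",np.degrees(np.arctan(k[0])).round(2),np.std(P[:,1]-np.polyval(k,P[:,0])).round(2))
# front edge of base plate: saturated wood vs dark plate
F=[]
for u in range(245,336):
    c=hs[150:200,u,1].astype(int)
    F.append((u,150+np.argmax(c>90)-.5))
P=plane(F,6,C);k=np.polyfit(P[:,1],P[:,0],1);r=P[:,0]-np.polyval(k,P[:,1]);g2=abs(r)<1.5;k=np.polyfit(P[g2,1],P[g2,0],1)
print("front x at y=6",np.polyval(k,6).round(2),"deg",np.degrees(np.arctan(-k[0])).round(2))
# base side edges
for nm,us in(("left",range(225,245)),("right",range(330,355))):
    E=[]
    for v in range(110,172):
        c=hs[v,us.start:us.stop,1].astype(int)<90
        i=np.nonzero(c)[0];E.append((us.start+(i.min() if nm=="left" else i.max()+1)-.5,v))
    P=plane(E,6,C);k=np.polyfit(P[:,0],P[:,1],1);print(nm,np.polyval(k,530).round(2),np.degrees(np.arctan(k[0])).round(2))
X=cloud(d,C);print("floor z",np.nanmedian(X[130:170,270:310,2]),"lip z",np.nanmedian(X[45:80,250:260,2]),"bench",np.nanmedian(X[195:215,250:330,2]))
# stop
st=(X[...,2]>36)&(X[...,2]<50);st[:, :225]=0;st[:,360:]=0;st[60:]=0
print("stop",rect(X[st]),np.nanmedian(X[st][:,2]))
```

```text
[140, 136, 137, 138, 140, 129, 130, 126, 99, 100, 101, 102, 97, 90, 94, 98, 99, 98, 94, 95, 87, 123, 188, 205, 197, 195, 197, 200, 201, 201, 200, 198, 202, 204, 200, 197, 198, 210, 164, 74, 61, 62, 70, 68, 69, 70, 70, 70, 72, 73, 64, 106, 104, 100, 101, 103, 100, 103, 102, 99, 102, 105, 100, 99, 99, 100, 107, 101, 95, 99, 104, 102, 102, 100, 106, 104, 106, 89, 100, 93, 97, 92, 92, 95, 91, 92, 91, 91, 80, 128, 187, 203, 195, 195, 197, 199, 199, 200, 197, 199, 202, 203, 201, 196, 198, 206, 178, 103, 59, 70, 70, 69, 75, 68, 62, 106, 101, 98, 101, 100, 95, 89, 94, 90, 88, 138, 135, 130, 135, 129, 134, 134, 133, 137, 136]
L out y at x=600 45.43 deg 4.14 0.26
L in y at x=600 29.71 deg 2.63 0.0
R in y at x=600 -17.21 deg 2.45 0.25
R out y at x=600 -33.81 deg 2.66 0.37
front x at y=6 515.17 deg 3.2
left 57.04 3.17
right -53.08 2.97
floor z 5.784215894419049 lip z 20.240152781278596 bench -0.14469274250680542
stop (array([660.6,   8.8]), array([ 9. , 90.3]), 3.05) 41.53924059191644
```

Request:
jog_arm:
  deltas: [0.58, -3.25, -0.01, 0.015, 0, 0, 0.58, -3.25, 0.04, 0.015, 0, 0, 0.58, -3.25, 0.09, 0.015, 0, 0, 0.58, -3.25, 0.14, 0.015, 0, 0, 0.58, -3.25, 0.19, 0.015, 0, 0, 0.58, -3.24, 0.24, 0.015, 0, 0, 0.58, -3.24, 0.28, 0.015, 0, 0, 0.58, -3.23, 0.33, 0.014, 0, 0]

```text
clock: 10.38
position: [490.8, 264.4, 149.2]
ee_rot: [[-0.0, -0.063, -0.998], [-0.0, -0.998, 0.063], [-1.0, 0.0, -0.0]]
contact_force: [-0.1, 0.1, -0.2]
grip_width: 1.0
```

Request:
jog_arm:
  deltas: [0, 0, 0, 0, 0, 0, 0, 0, 0, 0, 0, 0]

```text
clock: 10.55
position: [490.3, 264.3, 148.9]
ee_rot: [[-0.001, -0.059, -0.998], [-0.001, -0.998, 0.059], [-1.0, 0.001, 0.001]]
contact_force: [-0.9, -0.2, -0.1]
grip_width: 1.0
```

```bash
python3 -c "
from h import *
plan([(489.9,264.2,73,-93.4,27)])"
```

```text
at [490.3 264.3 148.9] yaw -93.38 F [-0.9 -0.2 -0.1] w 1.0 t 10.55
-> (489.9, 264.2, 73, -93.4, 27) 3 rows
2.53,0.0,0.01,0.0,0,0
2.53,0.0,0.01,0.0,0,0
2.53,0.0,0.01,0.0,0,0
```

Holder: origin ≈ (627.2, 7.3), yaw ≈ 3.05°; the stop and base agree with this. Now the left lid.

Request:
jog_arm:
  deltas: [2.53, 0, 0, 0, 0, 0, 2.53, 0, 0, 0, 0, 0, 2.53, 0, 0, 0, 0, 0, 0, 0, 0, 0, 0, 0]

```text
clock: 10.88
position: [488.2, 261.1, 69.7]
ee_rot: [[-0.008, -0.063, -0.998], [-0.003, -0.998, 0.063], [-1.0, 0.004, 0.008]]
contact_force: [-1.1, -0.4, -0.9]
grip_width: 0.999
```

Request:
jog_arm:
  deltas: [0, 0, 0, 0, 0, 0, 0, 0, 0, 0, 0, 0, 0, 0, 0, 0, 0, 0, 0, 0, 0, 0, 0, 0, 0, 0, 0, 0, 0, 0, 0, 0, 0, 0, 0, 0, 0, 0, 0, 0, 0, 0, 0, 0, 0, 0, 0, 0]
  grip: 1
  force: 30

```text
clock: 11.55
position: [490.3, 264.5, 74.0]
ee_rot: [[0.0, -0.06, -0.998], [-0.0, -0.998, 0.06], [-1.0, -0.0, -0.0]]
contact_force: [0.4, -0.5, 0.6]
grip_width: 0.466
```

Request:
jog_arm:
  deltas: [0, 0, 0, 0, 0, 0, 0, 0, 0, 0, 0, 0, 0, 0, 0, 0, 0, 0, 0, 0, 0, 0, 0, 0]

```text
clock: 11.88
position: [490.3, 264.5, 73.7]
ee_rot: [[0.0, -0.06, -0.998], [-0.0, -0.998, 0.06], [-1.0, 0.0, -0.0]]
contact_force: [1.1, 0.2, 0.2]
grip_width: 0.209
```

Gripped. Lift, carry 148 mm along box +x, lay down.

Request:
jog_arm:
  deltas: [0, 0, 0, 0, 0, 0, -1.5, 0, 0, 0, 0, 0, -2.5, 0, 0, 0, 0, 0, -2, 0, -1.3, 0, 0, 0, 0, 0, -2.7, 0, 0, 0, 0, 0, -2.7, 0, 0, 0, 0, 0, -2.7, 0, 0, 0, 0, 0, -2.7, 0, 0, 0]

```text
clock: 12.55
position: [611.9, 256.9, 133.6]
ee_rot: [[-0.0, -0.06, -0.998], [-0.0, -0.998, 0.06], [-1.0, 0.0, 0.0]]
contact_force: [-0.1, 0.0, -1.1]
grip_width: 0.204
```

Request:
jog_arm:
  deltas: [0, 0, -2.7, 0, 0, 0, 2, 0, 0, 0, 0, 0, 2.5, 0, 0, 0, 0, 0, 2.5, 0, 0, 0, 0, 0, 2.4, 0, 0, 0, 0, 0, 1, 0, 0, 0, 0, 0, 0.4, 0, 0, 0, 0, 0, 0, 0, 0, 0, 0, 0]

```text
clock: 13.22
position: [637.6, 255.4, 25.4]
ee_rot: [[-0.001, -0.06, -0.998], [-0.001, -0.998, 0.06], [-1.0, 0.001, 0.001]]
contact_force: [-0.3, 1.2, -1.3]
grip_width: 0.207
```

Request:
jog_arm:
  deltas: [0, 0, 0, 0, 0, 0, 0, 0, 0, 0, 0, 0, 0, 0, 0, 0, 0, 0, 0, 0, 0, 0, 0, 0, 0, 0, 0, 0, 0, 0]
  grip: -0.2

```text
clock: 13.63
position: [638.3, 255.6, 26.5]
ee_rot: [[0.001, -0.06, -0.998], [0.0, -0.998, 0.06], [-1.0, -0.0, -0.001]]
contact_force: [-0.5, 0.1, -0.4]
grip_width: 0.519
```

Request:
jog_arm:
  deltas: [-2.5, 0, 0, 0, 0, 0, -4, 0, 0, 0, 0, 0, -4, 0, 0.5, 0, 0, 0, -3.5, 0, 2, 0, 0, 0, -2, 0, 3, 0, 0, 0, -1, 0, 3.5, 0, 0, 0, 0, 0, 3.5, 0, 0, 0, 0, 0, 3, 0, 0, 0]
  grip: -1

```text
clock: 14.3
position: [481.5, 264.9, 197.1]
ee_rot: [[0.002, -0.06, -0.998], [0.001, -0.998, 0.06], [-1.0, -0.001, -0.002]]
contact_force: [0.3, 0.7, 0.4]
grip_width: 0.997
```

Request:
jog_arm:
  deltas: [0, 0, 0, 0, 0, 0, 0, 0, 0, 0, 0, 0, 0, 0, 0, 0, 0, 0]

```text
clock: 14.55
position: [484.2, 265.0, 196.4]
ee_rot: [[0.002, -0.06, -0.998], [0.0, -0.998, 0.06], [-1.0, -0.001, -0.002]]
contact_force: [0.4, -0.5, -0.2]
grip_width: 0.998
```

Run:
```python
from h import *
import pickle
plan([])
s=status.sense();p,d=eyes.snapshot("wrist");pickle.dump((s,p,d),open("pics/wp.pkl","wb"))
cv2.imwrite("pics/wp.png",p)
C=cam("wrist",s);h=cv2.cvtColor(p,cv2.COLOR_BGR2HSV)
X=cloud(d,C)
m=np.zeros(d.shape,np.uint8);S=np.s_[100:250,200:370]
m[S]=((h[S][...,1]>50)&(abs(X[S][...,2]-43)<8))
m=cv2.morphologyEx(m,cv2.MORPH_OPEN,np.ones((3,3)))
c=max(cv2.findContours(m,0,1)[0],key=cv2.contourArea).reshape(-1,2)
P=plane(c,43,C);print("wood top",rect(P),np.nanmedian(X[m>0][:,2]),cv2.boundingRect(c))
# side lines over solid part
for nm,f in(("left",np.min),("right",np.max)):
    E=[]
    y,x=np.nonzero(m)
    for v in range(y.min()+6,y.max()-45): 
        q=x[y==v];E.append((f(q)+(-.5 if nm=="left" else .5),v))
    Q=plane(E,43,C);k=np.polyfit(Q[:,0],Q[:,1],1);print(nm,"deg",np.degrees(np.arctan(k[0])).round(2),"y@490",np.polyval(k,490).round(2))
```

```text
at [484.2 265.  196.4] yaw -93.44 F [ 0.4 -0.5 -0.2] w 0.998 t 14.55
wood top (array([489.4, 266.2]), array([ 38. , 105.5]), 89.19) 42.77433945594029 (260, 135, 45, 109)
left deg -0.12 y@490 284.81
right deg -1.31 y@490 247.33
```

View pics/wp.png

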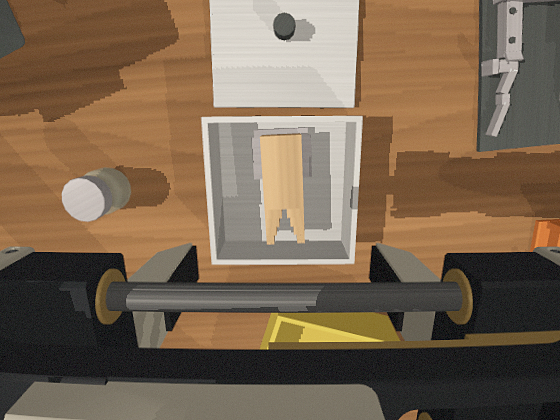

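The left box holds the V-notched pin: the notch is at (285,225) and the shoe is at the top. The wood top is at (489.4,266.2), yaw about -0.8°. The knob was released at a known TCP pose, so it gives a check on the wrist calibration.

Run:
```python
from h import *
import pickle
s,p,d=pickle.load(open("pics/wp.pkl","rb"));C=cam("wrist",s)
g=cv2.cvtColor(p,6)
m=np.zeros(g.shape,np.uint8);m[5:45,265:305]=g[5:45,265:305]<90
c=max(cv2.findContours(m,0,1)[0],key=cv2.contourArea);x,y,w,h=cv2.boundingRect(c);print(x,y,w,h)
print("knob mid-height guess",plane([(x+w/2-.5,y+h/2-.5)],24,C).round(1),"top band",plane([(x+w/2-.5,y+w/2-.5)],34,C).round(1))
# grasp at pin x=-12: wood centre is x=-33
a=np.radians(-.8);q=np.array([489.4,266.2])+21*np.array([np.cos(a),np.sin(a)]);print(q)
plan([(q[0],q[1],110,-90.8,30),(q[0],q[1],36,-90.8,25)])
```

```text
274 13 21 27
knob mid-height guess [[637.9 256.   24. ]] top band [[637.8 256.   34. ]]
[510.397953   265.90679421]
at [484.5 264.9 196.1] yaw -93.47 F [ 0.4 -0.3 -0.5] w 0.997 t 14.6
-> (np.float64(510.39795300419536), np.float64(265.9067942128779), 110, -90.8, 30) 3 rows
2.87,-0.09,-0.86,-0.016,0,0
2.87,-0.07,-0.86,-0.016,0,0
2.87,-0.06,-0.86,-0.016,0,0
-> (np.float64(510.39795300419536), np.float64(265.9067942128779), 36, -90.8, 25) 3 rows
2.47,0.0,0.0,-0.0,0,0
2.47,0.0,0.0,-0.0,0,0
2.47,0.0,0.0,-0.0,0,0
```

The knob reads (637.9,256.0) against the release TCP at (638.3,255.6), so the wrist camera is good to about 0.5 mm. Now the pin: pre-narrow the jaws so the fingers fit in the box.

Request:
jog_arm:
  deltas: [2.87, -0.09, -0.86, -0.016, 0, 0, 2.87, -0.07, -0.86, -0.016, 0, 0, 2.87, -0.06, -0.86, -0.016, 0, 0, 0, 0, 0, 0, 0, 0, 0, 0, 0, 0, 0, 0, 0, 0, 0, 0, 0, 0]
  grip: -0.3

```text
clock: 15.1
position: [510.2, 266.0, 110.6]
ee_rot: [[0.001, -0.013, -1.0], [0.0, -1.0, 0.013], [-1.0, -0.0, -0.001]]
contact_force: [-0.1, 0.8, 0.4]
grip_width: 0.663
```

Request:
jog_arm:
  deltas: [0, 0, 0, 0, 0, 0, 1.5, 0, 0, 0, 0, 0, 1.5, 0, 0, 0, 0, 0, 1.5, 0, 0, 0, 0, 0, 1.5, 0, 0, 0, 0, 0, 1.0, 0, 0, 0, 0, 0, 0.4, 0, 0, 0, 0, 0, 0, 0, 0, 0, 0, 0]

```text
clock: 15.77
position: [509.1, 266.0, 35.8]
ee_rot: [[0.0, -0.012, -1.0], [-0.0, -1.0, 0.012], [-1.0, 0.0, -0.0]]
contact_force: [0.5, 0.0, 0.2]
grip_width: 0.65
```

Request:
jog_arm:
  deltas: [0, 0, 0, 0, 0, 0, 0, 0, 0, 0, 0, 0, 0, 0, 0, 0, 0, 0, 0, 0, 0, 0, 0, 0, 0, 0, 0, 0, 0, 0]
  grip: 1
  force: 50

```text
clock: 16.18
position: [509.5, 265.9, 36.4]
ee_rot: [[0.001, -0.012, -1.0], [0.0, -1.0, 0.012], [-1.0, -0.0, -0.001]]
contact_force: [-0.8, -1.1, 4.6]
grip_width: 0.406
```

Request:
jog_arm:
  deltas: [0, 0, 0, 0, 0, 0, 0, 0, 0, 0, 0, 0, -1, 0, 0, 0, 0, 0, -2, 0, 0, 0, 0, 0, -2, 0, 0, 0, 0, 0, -2, 0, 0, 0, 0, 0, 0, 0, 0, 0, 0, 0, 0, 0, 0, 0, 0, 0]

```text
clock: 16.85
position: [509.4, 266.1, 106.3]
ee_rot: [[0.002, -0.012, -1.0], [0.001, -1.0, 0.012], [-1.0, -0.001, -0.002]]
contact_force: [-0.1, -0.1, -2.8]
grip_width: 0.406
```

```bash
python3 -c "
from h import *
plan([(516.4,1.4,100,-86.95,30),(516.4,1.4,41,-86.95,20)])"
```

```text
at [509.4 266.1 106.3] yaw -90.7 F [-0.1 -0.1 -2.8] w 0.406 t 16.85
-> (516.4, 1.4, 100, -86.95, 30) 9 rows
0.07,2.94,-0.11,-0.007,0,0
0.07,2.94,-0.09,-0.007,0,0
0.07,2.94,-0.07,-0.007,0,0
0.07,2.94,-0.05,-0.007,0,0
0.07,2.94,-0.03,-0.007,0,0
0.07,2.94,-0.01,-0.007,0,0
0.07,2.94,0.01,-0.007,0,0
0.07,2.94,0.04,-0.007,0,0
0.07,2.94,0.06,-0.007,0,0
-> (516.4, 1.4, 41, -86.95, 20) 3 rows
1.97,0.0,0.0,0.0,0,0
1.97,0.0,0.0,0.0,0,0
1.97,0.0,0.0,0.0,0,0
```

Request:
jog_arm:
  deltas: [0, 1.5, -0.05, -0.004, 0, 0, 0, 2.94, -0.1, -0.007, 0, 0, 0, 2.94, -0.08, -0.007, 0, 0, 0, 2.94, -0.06, -0.007, 0, 0, 0, 2.94, -0.04, -0.007, 0, 0, 0, 2.94, -0.02, -0.007, 0, 0, 0, 2.94, 0, -0.007, 0, 0, 0, 2.94, 0.02, -0.007, 0, 0]

```text
clock: 17.52
position: [513.5, 43.9, 103.9]
ee_rot: [[-0.003, 0.041, -0.999], [0.0, -0.999, -0.041], [-1.0, -0.0, 0.003]]
contact_force: [1.1, 0.2, -3.1]
grip_width: 0.41
```

Request:
jog_arm:
  deltas: [0, 2.94, 0.05, -0.007, 0, 0, 0, 1.44, 0.03, -0.004, 0, 0, 0, 0, 0, 0, 0, 0, 0, 0, 0, 0, 0, 0]

```text
clock: 17.85
position: [515.0, 0.9, 104.2]
ee_rot: [[-0.003, 0.05, -0.999], [0.001, -0.999, -0.05], [-1.0, -0.001, 0.003]]
contact_force: [0.3, 0.8, -3.2]
grip_width: 0.406
```

Run:
```python
from h import *
import pickle
plan([(516.4,1.4,41,-86.95,20)])
s=status.sense();p,d=eyes.snapshot("wrist");pickle.dump((s,p,d),open("pics/wm.pkl","wb"))
cv2.imwrite("pics/wm.png",p)
```

```text
at [515.    0.9 104.2] yaw -87.16 F [ 0.3  0.8 -3.2] w 0.406 t 17.85
-> (516.4, 1.4, 41, -86.95, 20) 4 rows
1.58,-0.01,-0.04,-0.001,0,0
1.58,-0.01,-0.04,-0.001,0,0
1.58,-0.01,-0.04,-0.001,0,0
1.58,-0.01,-0.04,-0.001,0,0
```

View pics/wm.png

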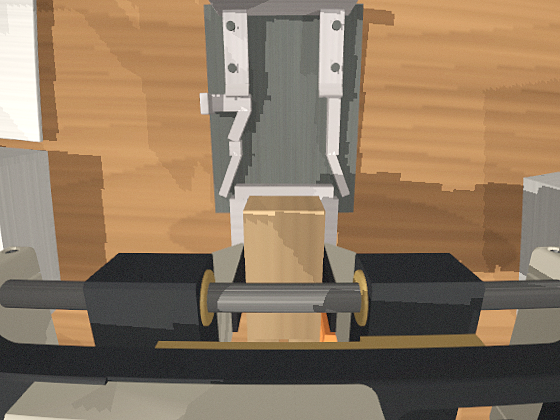

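The pin is held level, with the shoe's leading edge at row 187 (cols 237–333), lined up with the holder mouth.

Run:
```python
from h import *
import pickle
s,p,d=pickle.load(open("pics/wm.pkl","rb"));C=cam("wrist",s)
g=cv2.cvtColor(p,6);print(g[191,225:345].tolist())
P=plane([(235.5,191),(333.5,191)],80.8,C);print(P.round(1))
E_=plane([(240,186),(330,186)],80.8,C);print("lead",E_.round(1), "yaw",np.degrees(np.arctan2(E_[0,0]-E_[1,0],E_[0,1]-E_[1,1])))
a=np.radians(3.05);o=np.array([627.2,7.3])
for q in(P.mean(0),E_.mean(0),np.array(s["position"])):
    v=q[:2]-o;print("holder",(v[0]*np.cos(a)+v[1]*np.sin(a)).round(1),(-v[0]*np.sin(a)+v[1]*np.cos(a)).round(1))
# lips again
L=[];R=[]
for v in range(30,85):
    l=np.nonzero(g[v,225:255]>140)[0];r=np.nonzero(g[v,310:345]>140)[0];L.append((224.5+l.max()+1,v));R.append((309.5+r.min(),v))
for A in(L,R):
    Q=plane(A,20.5,C);k=np.polyfit(Q[:,0],Q[:,1],1);print(np.polyval(k,600).round(2),np.degrees(np.arctan(k[0])).round(2))
```

```text
[205, 210, 217, 150, 93, 71, 68, 73, 62, 107, 217, 210, 208, 206, 207, 204, 205, 206, 206, 206, 207, 206, 206, 207, 206, 208, 206, 205, 208, 206, 205, 207, 207, 206, 205, 206, 206, 206, 207, 207, 206, 207, 207, 207, 205, 206, 208, 207, 205, 206, 204, 207, 208, 209, 206, 206, 205, 206, 206, 207, 207, 208, 206, 206, 210, 207, 205, 207, 208, 206, 206, 208, 207, 207, 207, 207, 207, 207, 207, 207, 207, 206, 205, 207, 206, 206, 208, 206, 206, 207, 204, 212, 218, 218, 219, 219, 218, 220, 219, 217, 221, 219, 220, 218, 219, 221, 221, 229, 163, 71, 82, 87, 81, 75, 100, 143, 166, 166, 161, 162]
[[548.6  29.4  80.8]
 [551.2 -24.   80.8]]
lead [[551.5  27.   80.8]
 [553.9 -21.8  80.8]] yaw -2.8321233529095546
holder -77.4 -0.4
holder -74.7 -0.7
holder -112.4 -0.4
29.4 3.05
-17.75 3.31
```

Request:
jog_arm:
  deltas: [1.5, -0.04, 0, 0, 0, 0, 1.5, 0, 0, 0, 0, 0, 1.5, 0, 0, 0, 0, 0, 1.0, 0, 0, 0, 0, 0, 0.6, 0, 0, 0, 0, 0, 0.3, 0, 0, 0, 0, 0, 0, 0, 0, 0, 0, 0, 0, 0, 0, 0, 0, 0]

```text
clock: 18.57
position: [516.3, 1.9, 42.1]
ee_rot: [[0.001, 0.052, -0.999], [-0.0, -0.999, -0.052], [-1.0, 0.0, -0.001]]
contact_force: [-0.3, -0.6, -2.6]
grip_width: 0.414
```

Request:
jog_arm:
  deltas: [0.2, 0, 0, 0, 0, 0, 0, 0, 0, 0, 0, 0, 0, 0, 0, 0, 0, 0]

```text
clock: 18.82
position: [516.1, 1.6, 40.1]
ee_rot: [[0.001, 0.052, -0.999], [-0.0, -0.999, -0.052], [-1.0, 0.0, -0.001]]
contact_force: [-0.4, -1.1, -2.9]
grip_width: 0.409
```

Request:
jog_arm:
  deltas: [0.2, 0, 0, 0, 0, 0, 0.1, 0, 0, 0, 0, 0, 0, 0, 0, 0, 0, 0]

```text
clock: 19.07
position: [516.2, 1.6, 37.4]
ee_rot: [[0.001, 0.052, -0.999], [-0.0, -0.999, -0.052], [-1.0, 0.0, -0.001]]
contact_force: [-2.1, -0.8, 4.4]
grip_width: 0.405
```

Touching the floor with light contact (+4 N, where −3 N was the carried weight). Slide in, 15 mm per row at first.

Request:
jog_arm:
  deltas: [0, 0, -0.8, 0, 0, 0, 0, 0, -0.8, 0, 0, 0, 0, 0, -0.8, 0, 0, 0, 0, 0, -0.8, 0, 0, 0, 0, 0, -0.3, 0, 0, 0, 0, 0, 0, 0, 0, 0]

```text
clock: 19.57
position: [550.5, 3.3, 37.4]
ee_rot: [[-0.002, 0.052, -0.999], [-0.0, -0.999, -0.052], [-1.0, 0.0, 0.002]]
contact_force: [-5.7, -0.9, 7.4]
grip_width: 0.412
```

```bash
cat >> h.py <<'E'
def hp():
    s=status.sense();a=np.radians(3.05);v=np.array(s["position"])[:2]-[627.2,7.3];R=np.array(s["ee_rot"])
    print("pin hx",(v[0]*np.cos(a)+v[1]*np.sin(a)+12.7).round(1),"hy",(-v[0]*np.sin(a)+v[1]*np.cos(a)).round(1),"z",s["position"][2],"yaw",np.degrees(np.arctan2(R[1,1],R[0,1])).round(2),"F",np.round(s["contact_force"],1),"tau",np.round(s["torque"],2),"t",s["clock"])
E
python3 -c "
from h import *
hp()"
```

```text
pin hx -64.1 hy 0.1 z 37.40907364683011 yaw -87.01 F [-5.7 -0.9  7.4] tau [-0.18  0.85  0.01] t 19.5667
```

Request:
jog_arm:
  deltas: [0, 0, -0.8, 0, 0, 0, 0, 0, -0.8, 0, 0, 0, 0, 0, -0.8, 0, 0, 0, 0, 0, -0.8, 0, 0, 0, 0, 0, -0.8, 0, 0, 0, 0, 0, -0.8, 0, 0, 0, 0, 0, -0.5, 0, 0, 0, 0, 0, 0, 0, 0, 0]

```text
clock: 20.23
position: [604.4, 5.5, 37.5]
ee_rot: [[0.0, 0.052, -0.999], [-0.001, -0.999, -0.052], [-1.0, 0.001, -0.0]]
contact_force: [-3.1, -2.8, 3.8]
grip_width: 0.408
```

```bash
python3 -c "
from h import *
hp()"
```

```text
pin hx -10.2 hy -0.6 z 37.460247325594224 yaw -87.02 F [-3.1 -2.8  3.8] tau [-0.42  0.36  0.11] t 20.2333
```

Request:
jog_arm:
  deltas: [0, 0, -0.6, 0, 0, 0, 0, 0, -0.5, 0, 0, 0, 0, 0, -0.3, 0, 0, 0, 0, 0, -0.2, 0, 0, 0, 0, 0, 0, 0, 0, 0]

```text
clock: 20.65
position: [619.3, 6.7, 37.4]
ee_rot: [[-0.002, 0.052, -0.999], [-0.001, -0.999, -0.052], [-1.0, 0.001, 0.002]]
contact_force: [-5.0, -1.3, 6.2]
grip_width: 0.407
```

```bash
python3 -c "
from h import *
hp()"
```

```text
pin hx 4.8 hy -0.2 z 37.42488897769632 yaw -87.02 F [-5.  -1.3  6.2] tau [-0.28  0.85  0.07] t 20.65
```

Request:
jog_arm:
  deltas: [0, 0, -0.15, 0, 0, 0, 0, 0, -0.15, 0, 0, 0, 0, 0, 0, 0, 0, 0]

```text
clock: 20.9
position: [619.4, 6.7, 37.5]
ee_rot: [[-0.008, 0.052, -0.999], [-0.001, -0.999, -0.052], [-1.0, 0.0, 0.008]]
contact_force: [-15.6, -2.7, 14.6]
grip_width: 0.406
```

```bash
python3 -c "
from h import *
hp()"
```

```text
pin hx 4.9 hy -0.2 z 37.475386289776054 yaw -87.0 F [-15.6  -2.7  14.6] tau [-0.51  2.49  0.06] t 20.9
```

It stops at pin x ≈ 4.9 mm (home is 5) with force rising to 15 N. Relax, open slightly, rise and look.

Request:
jog_arm:
  deltas: [-0.05, 0, 0.15, 0, 0, 0, 0, 0, 0.1, 0, 0, 0, 0, 0, 0, 0, 0, 0, 0, 0, 0, 0, 0, 0]

```text
clock: 21.23
position: [619.3, 6.7, 37.4]
ee_rot: [[-0.002, 0.052, -0.999], [-0.001, -0.999, -0.052], [-1.0, 0.001, 0.002]]
contact_force: [-6.1, -3.2, 5.0]
grip_width: 0.411
```

Request:
jog_arm:
  deltas: [0, 0, 0, 0, 0, 0, 0, 0, 0, 0, 0, 0, 0, 0, 0, 0, 0, 0, 0, 0, 0, 0, 0, 0]
  grip: -0.1

```text
clock: 21.57
position: [620.8, 7.2, 37.3]
ee_rot: [[0.001, 0.052, -0.999], [-0.0, -0.999, -0.052], [-1.0, 0.0, -0.001]]
contact_force: [1.1, 0.4, 0.4]
grip_width: 0.548
```

Request:
jog_arm:
  deltas: [-1, 0, 0, 0, 0, 0, -2, 0, 0, 0, 0, 0, -3, 0, 0.5, 0, 0, 0, -3.5, 0, 1.5, 0, 0, 0, -3, 0, 2.5, 0, 0, 0, -2, 0, 3, 0, 0, 0, 0, 0, 3, 0, 0, 0, 0, 0, 0, 0, 0, 0]

```text
clock: 22.23
position: [511.0, 2.1, 184.0]
ee_rot: [[-0.001, 0.052, -0.999], [-0.0, -0.999, -0.052], [-1.0, 0.0, 0.001]]
contact_force: [0.0, 1.1, -1.0]
grip_width: 0.55
```

Request:
jog_arm:
  deltas: [0, 0, 0, 0, 0, 0, 0, 0, 0, 0, 0, 0, 0, 0, 0, 0, 0, 0]

```text
clock: 22.48
position: [516.6, 1.6, 182.2]
ee_rot: [[0.001, 0.052, -0.999], [-0.0, -0.999, -0.052], [-1.0, 0.0, -0.001]]
contact_force: [0.1, -0.5, 0.2]
grip_width: 0.546
```

Run:
```python
from h import *
import pickle
hp();s=status.sense();p,d=eyes.snapshot("wrist");pickle.dump((s,p,d),open("pics/wf.pkl","wb"))
cv2.imwrite("pics/wf.png",p); q=p[0:240,190:400]
cv2.imwrite("pics/wfc.png",cv2.resize(q,None,fx=2.5,fy=2.5,interpolation=2))
```

```text
pin hx -98.1 hy 0.2 z 182.24493274529118 yaw -87.03 F [ 0.1 -0.5  0.2] tau [ 0.02 -0.03  0.04] t 22.4833
```

View pics/wfc.png

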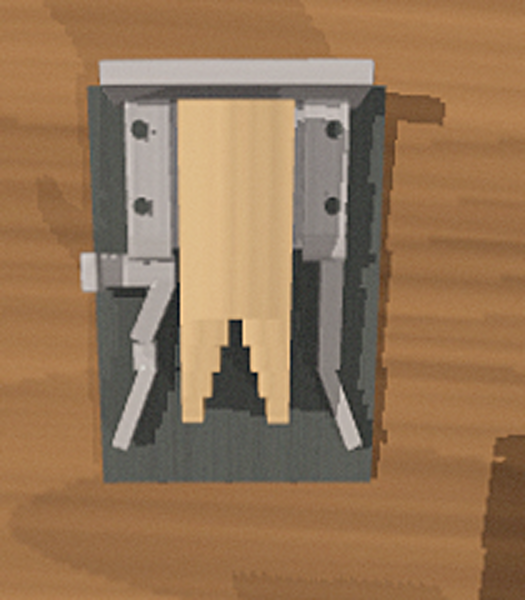

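The crop shows the pin seated against the stop under the lips, with the catch tab at (88,271) apparently back at rest. I'll check the tab and pin numerically against the earlier picture.

Run:
```python
from h import *
import pickle
a=np.radians(3.05)
H=lambda P:np.c_[(P[:,0]-627.2)*np.cos(a)+(P[:,1]-7.3)*np.sin(a),-(P[:,0]-627.2)*np.sin(a)+(P[:,1]-7.3)*np.cos(a)]
for f,r in(("wh",(88,104)),("wf",(98,118))):
    s,p,d=pickle.load(open(f"pics/{f}.pkl","rb"));C=cam("wrist",s)
    h=cv2.cvtColor(p,cv2.COLOR_BGR2HSV);m=np.zeros(d.shape,np.uint8)
    m[r[0]:r[1],215:262]=(h[r[0]:r[1],215:262,1]<40)&(h[r[0]:r[1],215:262,2]>150)
    y,x=np.nonzero(m);e=[(x[y==v].min()-.5,v) for v in range(y.min(),y.max()+1)]
    print(f,"tab outer hx,hy",np.round(np.median(H(plane(e,27,C)),0),1))
X=cloud(d,C);m=np.zeros(d.shape,np.uint8)
m[25:180,240:325]=(h[25:180,240:325,1]>50)&(abs(X[25:180,240:325,2]-44)<6)
c=max(cv2.findContours(m,0,1)[0],key=cv2.contourArea).reshape(-1,2)
P=plane(c,44,C);R=rect(P);print(R,"wood top z",np.nanmedian(X[m>0][:,2]))
print("pin origin holder",H(np.array([R[0]]))+[33,0])
```

```text
wh tab outer hx,hy [-29.4  56.2]
wf tab outer hx,hy [-28.6  55.9]
(array([599. ,   6.3]), array([105.9,  38.3]), 2.64) wood top z 43.659679406106676
pin origin holder [[4.78673838 0.50186533]]
```

The catch tab is at its rest position (55.9 mm against 56.2 mm), and the pin is at x 4.8, y 0.5 and level. Nothing is touching it, so I'm handing in.

```bash
python3 -c "
from bench import workorder;print(workorder.hand_in())"
```

```text
the job is handed in; nothing more can be done
None
```

The notched pin is home in the steel holder with the catch closed behind its shoe, and the job was handed in at about 22.5 s.

- **Finding the pin:** I opened the right box first and it held the square-nosed pin. I left that pin alone and put the lid back using the reverse of the moves that took it off. I took no picture of the box afterwards to confirm the lid sat down properly. The notched pin was in the left box; its lid now lies on the bench beyond that box.
- **Inserting it:** I set the shoe down in the flared mouth and slid it in until it met the end stop. Force rose to about 15 N at pin x ≈ 4.9 mm (home is 5). I then relaxed, released and backed off.
- **Last checks:**

| Check | Result |
|---|---|
| Pin in holder frame | x ≈ 4.8 mm, y ≈ 0.5 mm |
| Yaw from the channel | about 0.4° |
| Wood top height | 43.7 mm (44 expected) |
| Catch tab | 55.9 mm from the centre line, 56.2 mm at rest before |
| Outside force on gripper | about zero, arm clear of everything |

No check failed or disagreed. I had no direct reading of the catch joint, so its state is judged from the pictures. I did not re-measure the tape, anvil, jar and doming block at the end.

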